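# Set out the weld kit in its holders

### The arm

A 6-joint arm with a two-finger parallel gripper is mounted at the origin on a cart in front of the work surface, level with it; the furniture and walls round the work are solid. World frame = base frame: x ahead of the robot, y to its left, z up, the work surface at z = 0. Lengths are in m, angles in rad, forces in N, time in s.
With the tool pointing down it reaches from about 0.375 to 0.975 m from the base axis. Payload 3.8 kg.
Tool frame: the origin (TCP) lies at the very end of the fingers, on their centre line; the grasp point (between the pads) lies 19 mm behind it; z points along the fingers, y is the line along which they close (so a half turn about z gives the same grasp; the last joint's range is limited). The gripper opens to 85 mm and grips with 20 to 120 N. Pads are 22 mm wide; open, the fingers measure 114 mm over their backs; the gripper's body (76 mm by 85 mm) begins 54 mm behind the grasp point. The pads swing forward as they close: fully open they stand 13 mm farther back than shut.
Start: joints at [-1.366, 0.264, 1.604, -0, 1.274, -0.037], TCP at [0.162, -0.655, 0.231] pointing down, gripper open.
Joint ranges: [-2.63, 2.63], [-0.94, 2.18], [0.31, 2.57], [-1.31, 4.45], [0, 2.66], [-2.55, 2.55]. Speed limits (rad/s): [2.57, 2.57, 3.14, 3.14, 3.14, 3.14].

### API

Orientations are given as a rotation vector (axis times angle).
In Python, from workcell import monitor, viewer, job gives the robot as it stands. The module is installed in compiled form; this text tells all that it offers.
- The arm moves only by the tool step_arm, never from a script. Its argument "series" is one flat list of numbers, 4 for each row, row after row: the shift along the tool's x, y, z in m, then the turn about the tool's z in rad. A call has 1 to 8 rows; each row is the pose to reach, as a shift and turn from the pose commanded when the call began, along the tool's axes at that moment; what a row does not reach only later rows make up. A row lasts 1/8 s, in which the tool goes at most 62.5 mm and 10.7 degrees, less where a joint would pass 70% of its speed; a pose out of reach is approached as far as the arm can. A call with a gripper value outside its range is refused whole. "gripper" is the opening, from 0 (shut) to 1 (fully open), set as the call begins (left out, the last holds). The fingers move at their own pace and stop on an object; "newtons" is the grip in N (left out, the last holds). Time passes only in rows, so rows that repeat a pose let the fingers close. It gives the time, the measured TCP pose, the force, the opening and the grip force at its end, in the units of the state.
- monitor.read_state(): the state, without advancing time (a new reading comes with each control period).
- viewer.read_camera(name): name is "side" or "top" or "wrist"; returns a dict with "image" (420x560x3 uint8, red, green, blue), "intrinsics" (3x3 intrinsics, pixels), "distortion" ([k1, k2, p1, p2, k3] as OpenCV has them; the pictures are not rectified), "T" (4x4, takes a point from camera to world coordinates); the wrist camera has in their place "hand_eye" (4x4, takes a point from camera to tool coordinates, whose origin is the TCP and whose axes are the flange's). Camera axes: x right, y up, looking along -z (the intrinsics and any distortion apply to the point x, -y, -z); pixel columns grow to the right and rows downward; lengths in m; the calibration is good to about 2 mm. A picture is of the moment at which its call begins: read the wrist's pose just before it. There is no depth.
- job.finish_job(): hands the job in; it is judged then, once.
Trained networks look in a picture, given as the dict that the camera call returned (one of the last four; its "shot" number tells which), for a name from the list of things; names that differ only in an ending like _2 or _b are one class to them, and where a whole thing is asked for, a point or a joint stands for the part that bears it (a point fixed in the world has none). Each returns a list of dicts, best first, with "score" (0 to 1); they miss things now and then, are a little off and sometimes report something else, mostly with a low value. They report only what shows in the picture. A call takes as long as a camera call. They do not tell look-alikes from the thing itself.
- viewer.boxes_of(picture, label): "extent" ([centre column, centre row, width, height] in pixels, round what is visible of it).
- viewer.spot_point(picture, label): "point" ([column, row] in pixels: a listed point, or the origin of a listed thing).
The state is a dict: "time": time; "q": joint angles; "joint_vel": joint speeds; "joint_torque": joint torques, N m; "tool_pos": TCP position; "tcp_rot": TCP orientation; "wrist_force": force on the tool from outside, world axes, zero at the start; "torque": the same for the moment, N m; "width": opening from 0.0 (shut) to 1.0 (fully open); "grip_force": force on a finger pad.
Only numpy, scipy, OpenCV 4.12 (cv2) and the standard library are available. Lean on these libraries where they do the work, as an engineer would, in place of code of your own. Each camera call takes 0.05 s, during which the arm holds its last target. There are 200 camera calls.

### The job

Put the four loose kit parts away in the blue holders made for them: stand the steel ferrule on its flange in the wide round dish and the brass gas nozzle upright in the small round cup, lay the tube clamp flat with its ring over the steel post, and lay the yellow marker in the long trough. Each must end fully down on its holder's floor, the standing parts the same way up as they are now; leave the mug and the tape measure where they are.

Things in the scene. Friction and masses are not known exactly. Their poses are not given: they have to be found in the camera images.
- ferrule_mid (a point): Loose steel clamp ferrule standing on its flange: flange 44 mm across and 12 mm high at the bottom, above it a plain round tube 24 mm across up to the top, 55 mm in all. The point is its centre, half-way up (27.5 mm above its underside); z points up. Grasp the tube.
- nozzle_mid (a point): Loose pale brass gas nozzle, a round sleeve 26 mm across and 56 mm high standing on end. The point is its centre, half-way up (28 mm above its underside); z points up.
- clamp_ring (a point): Loose steel tube clamp lying flat: a ring 54 mm across outside, about 30 mm inside and 14 mm thick, with a hinge-bolt lug and a brass wing nut projecting on its -y side to 50 mm from the ring's centre. The point is the ring's centre, 7 mm above its underside (half-way up); z points up. Grasp across the ring along its own x, clear of the lug.
- marker_mid (a point): Loose yellow paint marker with black cap, a round stick 15 mm across and 136 mm long, lying along its own y. The point is its centre, 7.5 mm above its underside. It can roll.
- ferrule_dish: Fixed blue holder for the ferrule, the wider of the two round ones with a raised rim: base 86 mm across, white floor 60 mm across at 4 mm above the bench, rim 12 mm above the bench and 71 mm across outside. Origin at its centre on the bench.
- nozzle_cup: Fixed blue holder for the gas nozzle, the smaller round one with a raised rim: base 66 mm across, white floor 42 mm across at 4 mm above the bench, rim 11 mm above the bench and 51 mm across outside. Origin at its centre on the bench.
- clamp_post: Fixed blue holder for the tube clamp: flat round base 86 mm across without a rim, its top, white inside a blue edge, 4 mm above the bench, and in its middle an upright steel post 12 mm across whose tapered tip is 21 mm above the bench; the clamp's ring goes over the post, turned any way. Origin at its centre on the bench.
- marker_trough: Fixed blue holder for the marker: base 52 x 170 mm, long along its own y, with a white-floored trough whose floor lies 4 mm above the bench, 32 mm wide and 156 mm long between walls that are 12 mm above the bench; the side walls are missing over the middle 70 mm, which leaves room for fingers. The marker may lie either way round. Origin at its centre on the bench.
- mug: Bystander: pale mug, 67 x 96 x 98 mm, standing to the left of the work; origin on its underside. Not to be disturbed.
- tape_measure: Bystander: yellow and black tape measure, 72 x 79 x 36 mm, lying to the left of the work; origin on its underside. Not to be disturbed.
Mind the look-alikes: they are no part of the job. Of the things like the part that bears nozzle_mid, leave any that is red; of the rest the smaller one is meant.

How it is judged:
By the outcome, as a careful person would: the job done as asked, in the order asked, and still so for the second after the job is handed in, with the robot touching nothing.
It also fails if it takes over 99 s, if anything falls off the work surface, if the arm or the gripper's body presses on something with over 40 N, if the wrist force passes 120 N, or if a joint passes its speed limit or range.

## Working session

There is one attempt and no reset: what is moved stays moved. The work goes in short steps, Python scripts to look and compute and a tool call to move; the robot and the scene stay as the last step left them, time stands still between calls to the robot, and variables do not carry over. Pictures are saved under pics/ and viewed, at most 14 in all, crops included, and the job is handed in when it is done.

Besides the shell and the picture viewer there is one more tool, called after "Call:" by a JSON object that holds its "fn" and its "kwargs". step_arm: Moves the arm, as the interface text tells. Its arguments: {"type":"object","properties":{"series":{"type":"array"},"gripper":{"type":"number"},"newtons":{"type":"number"}},"required":["series"]}

```bash
mkdir -p pics
cat > h.py <<'E'
import numpy as np, cv2
from scipy.spatial.transform import Rotation as R
from workcell import monitor, viewer, job
def shot(name):
    s=monitor.read_state(); p=viewer.read_camera(name)
    if name=='wrist':
        T=np.eye(4);T[:3,:3]=R.from_rotvec(s['tcp_rot']).as_matrix();T[:3,3]=s['tool_pos'];p['W']=T@p['hand_eye']
    else: p['W']=np.array(p['T'])
    return p
def save(p,n,box=None,f=1):
    im=p['image'][:,:,::-1]
    if box: im=im[box[1]:box[3],box[0]:box[2]]
    cv2.imwrite('pics/'+n,cv2.resize(im,None,fx=f,fy=f,interpolation=cv2.INTER_CUBIC))
def ray(p,uv):
    u=cv2.undistortPoints(np.array([[uv]],float),np.array(p['intrinsics']),np.array(p['distortion']))[0,0]
    return p['W'][:3,3],p['W'][:3,:3]@np.array([u[0],-u[1],-1.])
def onz(p,uv,z):
    o,d=ray(p,uv); return o+d*(z-o[2])/d[2]
def tri(rs):
    A=0;b=0
    for o,d in rs:
        d=d/np.linalg.norm(d);M=np.eye(3)-np.outer(d,d);A=A+M;b=b+M@o
    return np.linalg.solve(A,b)
def proj(p,X):
    c=np.linalg.inv(p['W'])@np.append(X,1); c=np.array([[c[0],-c[1],-c[2]]])
    return cv2.projectPoints(c,np.zeros(3),np.zeros(3),np.array(p['intrinsics']),np.array(p['distortion']))[0][0,0]
Z={'ferrule_mid':.0275,'nozzle_mid':.028,'clamp_ring':.007,'marker_mid':.0075,'ferrule_dish':0,'nozzle_cup':0,'clamp_post':0,'marker_trough':0}
E
python3 - <<'E'
from h import *
np.set_printoptions(precision=4,suppress=True)
t=shot('top');s=shot('side');save(t,'top1.png',f=1.4);save(s,'side1.png',f=1.4)
print(t['W'],s['W'][:3,3])
for n,z in Z.items():
    for p,l in((t,'top'),(s,'side')):
        for r in viewer.spot_point(p,n)[:4]: print(n,l,np.round(r['point'],1),round(r['score'],2),onz(p,r['point'],z))
E
```

```text
[[-0.0739  0.9768 -0.2008  0.273 ]
 [-0.9973 -0.0714  0.0196  0.1037]
 [ 0.0048  0.2017  0.9794  1.3561]
 [ 0.      0.      0.      1.    ]] [0.2193 0.984  0.61  ]
ferrule_mid top [319.4 243.8] 0.72 [ 0.443  -0.0386  0.0275]
ferrule_mid side [323.1 206.4] 0.61 [ 0.4455 -0.0407  0.0275]
nozzle_mid top [254.3 225.2] 0.65 [0.5075 0.1359 0.028 ]
nozzle_mid top [259.5 255.5] 0.58 [0.4229 0.1272 0.028 ]
nozzle_mid top [287.9 252.7] 0.5 [0.4249 0.0494 0.028 ]
nozzle_mid side [282.6 230.9] 0.93 [0.5086 0.1241 0.028 ]
nozzle_mid side [324.5 223.5] 0.6 [0.4181 0.0484 0.028 ]
nozzle_mid side [312.3 234.8] 0.52 [0.4329 0.113  0.028 ]
clamp_ring top [375.  243.4] 0.65 [ 0.4353 -0.1955  0.007 ]
clamp_ring side [341.2 188.9] 0.65 [ 0.4293 -0.2091  0.007 ]
marker_mid top [260.7 183.5] 0.66 [0.6302 0.1103 0.0075]
marker_mid top [212.3 251. ] 0.56 [0.4473 0.2572 0.0075]
marker_mid top [375.2 241.2] 0.52 [ 0.4413 -0.1967  0.0075]
marker_mid top [201.1 183.4] 0.42 [0.6428 0.2797 0.0075]
marker_mid side [290.4 270.6] 0.75 [0.4455 0.2459 0.0075]
ferrule_dish top [313.4 179.4] 0.78 [ 0.6333 -0.0416  0.    ]
ferrule_dish side [257.3 203.5] 0.91 [ 0.643 -0.031  0.   ]
nozzle_cup top [260.8 181.4] 0.9 [0.6384 0.1096 0.    ]
nozzle_cup side [238.4 223.5] 0.77 [0.6474 0.093  0.    ]
clamp_post top [203.6 182.6] 0.88 [0.6467 0.2734 0.    ]
clamp_post side [209.7 259.9] 0.64 [0.6412 0.2691 0.    ]
marker_trough top [378.5 178.7] 0.73 [ 0.6218 -0.2288  0.    ]
marker_trough side [282.  174.2] 0.9 [ 0.6444 -0.2534  0.    ]
```

View pics/top1.png

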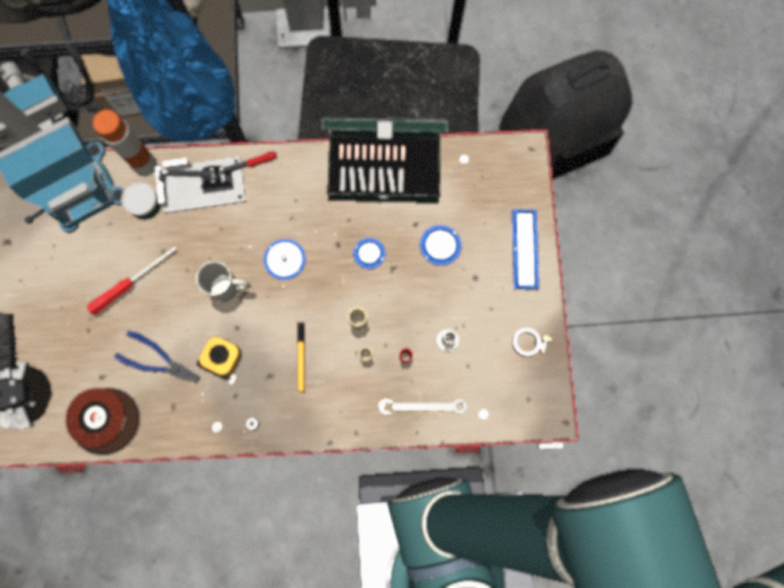

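View pics/side1.png

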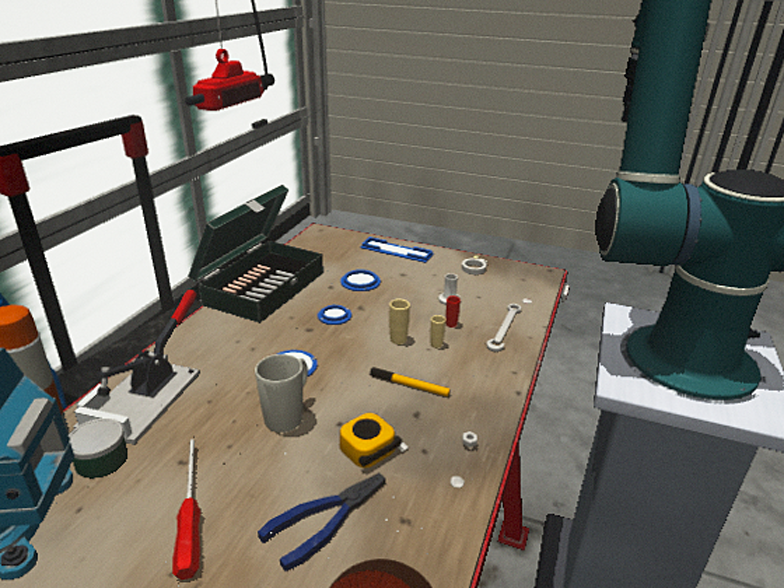

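```bash
cat >> h.py <<'E'
def yawdev(s): # angle of tool y in world
    m=R.from_rotvec(s['tcp_rot']).as_matrix(); return m
def go(X,yaw=None):
    """shift in tool axes + turn to TCP X, tool y axis along world angle yaw (mod pi)"""
    s=monitor.read_state(); M=R.from_rotvec(s['tcp_rot']).as_matrix()
    d=M.T@(np.array(X)-s['tool_pos']); t=0
    if yaw is not None:
        cur=np.arctan2(M[1,1],M[0,1]); t=-(yaw-cur); t=(t+np.pi/2)%np.pi-np.pi/2
    print('go',np.round(d,4),'turn',round(t,3),'q6',round(s['q'][5],2)); return d,t
E
python3 - <<'E'
from h import *
np.set_printoptions(precision=4,suppress=True)
t=shot('top');s=shot('side')
st=monitor.read_state();print(st['tool_pos'],R.from_rotvec(st['tcp_rot']).as_matrix())
H=np.array(shot('wrist')['hand_eye']);print(H)
pt=dict(ferrule_mid=[(319.4,243.8),(323.1,206.4)],nozzle=[(259.5,255.5),(312.3,234.8)],clamp=[(375,243.4),(341.2,188.9)],
marker=[(212.3,251),(290.4,270.6)],dish=[(313.4,179.4),(257.3,203.5)],cup=[(260.8,181.4),(238.4,223.5)],post=[(203.6,182.6),(209.7,259.9)],trough=[(378.5,178.7),(282,174.2)])
for n,(a,b) in pt.items(): print(n,tri([ray(t,a),ray(s,b)]))
a=cv2.resize(t['image'][205:275,230:310],None,fx=5,fy=5);b=cv2.resize(s['image'][200:260,260:340],None,fx=5,fy=5)
cv2.imwrite('pics/crop1.png',np.vstack([a,b])[:600,:,::-1])
E
```

```text
[ 0.1616 -0.6554  0.2313] [[ 0.9709  0.2394  0.    ]
 [ 0.2394 -0.9709 -0.    ]
 [ 0.      0.     -1.    ]]
[[-0.0002  0.9459  0.3245  0.0842]
 [ 1.      0.0003 -0.0004  0.0006]
 [-0.0005  0.3245 -0.9459 -0.1416]
 [ 0.      0.      0.      1.    ]]
ferrule_mid [ 0.4439 -0.0383  0.0289]
nozzle [0.4255 0.1277 0.0378]
clamp [ 0.4306 -0.1943  0.0146]
marker [0.4444 0.2559 0.0156]
dish [ 0.6409 -0.0409 -0.0063]
cup [0.6372 0.1101 0.0115]
post [0.6429 0.272  0.0026]
trough [ 0.6261 -0.2239  0.014 ]
```

View pics/crop1.png

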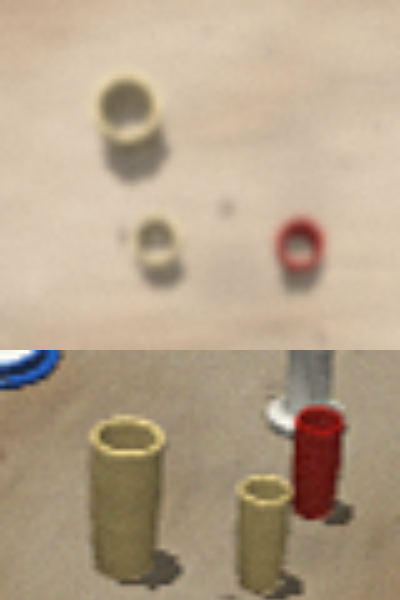

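Nozzle candidates (top picture): large brass (255,227), small brass (261,253), red (290,254). I take the small brass one, since it is not red and is the smaller of the two brass ones. The crop confirms this. Now to the ferrule.

```bash
python3 -c "
from h import *
go([.444,-.039,.17],np.radians(-15))"
```

```text
go [ 0.4217 -0.5308  0.0613] turn -1.067 q6 -0.04
```

Call:
{"fn": "step_arm", "kwargs": {"series": [0.422,-0.531,0.061,-1.067,0.422,-0.531,0.061,-1.067,0.422,-0.531,0.061,-1.067,0.422,-0.531,0.061,-1.067,0.422,-0.531,0.061,-1.067,0.422,-0.531,0.061,-1.067,0.422,-0.531,0.061,-1.067,0.422,-0.531,0.061,-1.067], "gripper": 0.8}}

```text
time: 2.05
tool_pos: [0.3698, -0.201, 0.1868]
tcp_rot: [2.492, 1.91, 0.001]
wrist_force: [1.0, -0.8, -0.0]
width: 0.803
grip_force: 0.0
```

```bash
python3 -c "
from h import *
go([.444,-.039,.17],np.radians(-15))"
```

```text
go [0.1757 0.0296 0.0168] turn -0.001 q6 -0.29
```

Call:
{"fn": "step_arm", "kwargs": {"series": [0.0586,0.01,0.006,0,0.117,0.02,0.011,0,0.1757,0.03,0.017,0,0.1757,0.03,0.017,0,0.1757,0.03,0.017,0]}}

```text
time: 2.68
tool_pos: [0.4434, -0.0407, 0.1695]
tcp_rot: [2.491, 1.914, -0.001]
wrist_force: [0.2, -0.4, 0.1]
width: 0.8
grip_force: 0.0
```

```bash
cat >> h.py <<'E'
def look(names,img=None):
    p=shot('wrist')
    if img: save(p,img)
    for n in names:
        for r in viewer.spot_point(p,n)[:3]: print(n,np.round(r['point'],1),round(r['score'],2),np.round(onz(p,r['point'],Z[n]),4))
    return p
E
python3 -c "
from h import *
go([.444,-.039,.17],np.radians(-15))
p=look(['ferrule_mid','nozzle_mid'],'w1.png')
print(proj(p,[.444,-.039,.0275]))"
```

```text
go [ 0.0018  0.0001 -0.0005] turn 0.001 q6 0.11
ferrule_mid [292.7 188.4] 0.84 [ 0.4523 -0.0412  0.0275]
nozzle_mid [224.7  88.1] 0.66 [0.4239 0.0443 0.028 ]
nozzle_mid [292.8 187.8] 0.28 [ 0.4526 -0.0406  0.028 ]
[281.61917346 188.43389883]
```

View pics/w1.png

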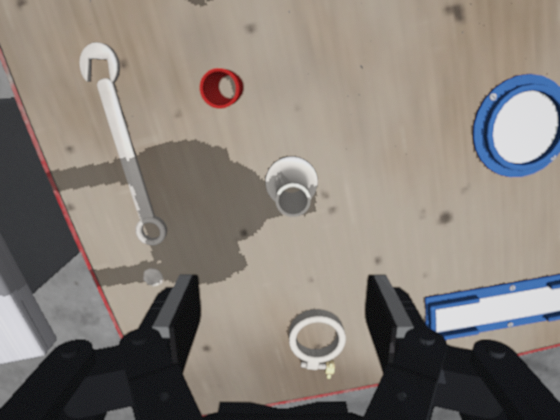

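```bash
python3 -c "
from h import *
t=shot('top');s=shot('side');p=shot('wrist')
print('toprim',onz(p,(293,199),.055),'mid',onz(p,(292.7,188.4),.0275))
for n in ['ferrule_mid','clamp_ring']:
  R_=[]
  for q in (t,s,p):
    r=viewer.spot_point(q,n)[:1]
    if r: R_.append(ray(q,r[0]['point'])); print(n,np.round(r[0]['point'],1),onz(q,r[0]['point'],Z[n]))
  print(n,tri(R_))
for n in ['ferrule_dish','marker_trough']:
  for r in viewer.spot_point(p,n)[:2]: print(n,r['score'],onz(p,r['point'],.004))
print('rim of ferr in top',proj(t,[.452,-.041,.055]),proj(t,[.444,-.039,.055]))
im=p['image'];h=cv2.cvtColor(t['image'],cv2.COLOR_RGB2HSV)
save(t,'c2.png',(290,220,400,270),7)
"
```

```text
toprim [ 0.4518447  -0.04231622  0.055     ] mid [ 0.45232311 -0.04253463  0.0275    ]
ferrule_mid [322.6 206.4] [ 0.44680231 -0.04020206  0.0275    ]
ferrule_mid [292.9 189.2] [ 0.45230931 -0.04320286  0.0275    ]
ferrule_mid [ 0.45005632 -0.04484411  0.0242296 ]
clamp_ring [377.1 244.3] [ 0.4323614  -0.20108653  0.007     ]
clamp_ring [339.3 189.5] [ 0.43394475 -0.20258893  0.007     ]
clamp_ring [319.5 337.4] [ 0.43849091 -0.20098859  0.007     ]
clamp_ring [ 0.43493375 -0.20184579  0.00633049]
ferrule_dish 0.86 [ 0.64606033 -0.04284269  0.004     ]
marker_trough 0.56 [ 0.62587129 -0.21494305  0.004     ]
rim of ferr in top [320.93962902 239.03035058] [320.47501452 242.02899659]
```

View pics/c2.png

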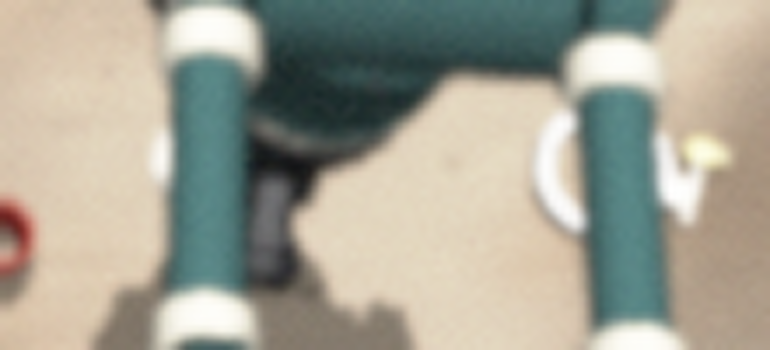

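```bash
python3 -c "
from h import *
go([.4520,-.0425,.10],np.radians(-15))"
```

```text
go [0.0005 0.0086 0.0695] turn -0.0 q6 0.11
```

Call:
{"fn": "step_arm", "kwargs": {"series": [0,0.009,0.035,0,0,0.009,0.07,0,0,0.009,0.07,0]}}

```text
time: 3.75
tool_pos: [0.4493, -0.0425, 0.0968]
tcp_rot: [-2.488, -1.909, 0.008]
wrist_force: [0.1, 0.1, -0.1]
width: 0.802
grip_force: 0.0
```

```bash
python3 -c "
from h import *
p=look(['ferrule_mid'],'w2.png')
go([.4520,-.0425,.026])"
```

```text
ferrule_mid [285.2 221.8] 0.92 [ 0.4517 -0.041   0.0275]
go [ 0.0004 -0.0005  0.074 ] turn 0 q6 0.11
```

View pics/w2.png

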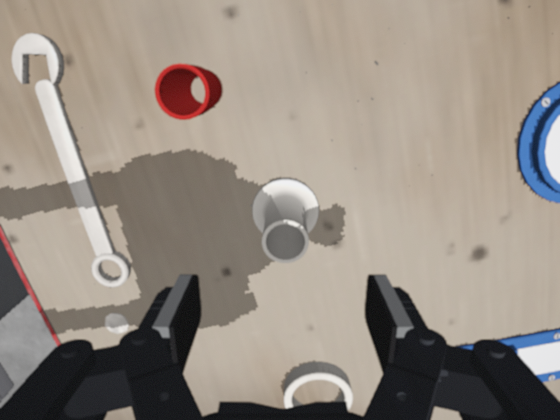

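Call:
{"fn": "step_arm", "kwargs": {"series": [0,0,0.04,0,0,0,0.074,0,0,0,0.074,0]}}

```text
time: 4.22
tool_pos: [0.4511, -0.0428, 0.0249]
tcp_rot: [-2.491, -1.911, 0.003]
wrist_force: [0.5, 0.4, 0.3]
width: 0.801
grip_force: 0.0
```

Call:
{"fn": "step_arm", "kwargs": {"series": [0,0,0,0,0,0,0,0,0,0,0,0,0,0,0,0,0,0,0,0,0,0,0,0], "gripper": 0, "newtons": 40}}

```text
time: 4.97
tool_pos: [0.4538, -0.0433, 0.0275]
tcp_rot: [2.491, 1.911, 0.003]
wrist_force: [-2.2, 0.3, 5.8]
width: 0.269
grip_force: 39.1
```

Call:
{"fn": "step_arm", "kwargs": {"series": [0,0,-0.04,0,0,0,-0.08,0,0,0,-0.08,0,0,0,-0.08,0]}}

```text
time: 5.48
tool_pos: [0.4521, -0.043, 0.1055]
tcp_rot: [2.492, 1.912, 0.001]
wrist_force: [-0.6, 0.6, -1.0]
width: 0.276
grip_force: 39.7
```

```bash
python3 -c "
from h import *
s=monitor.read_state();print(s['tool_pos'],s['width'])
go([.644,-.042,.13])
p=look(['ferrule_dish','ferrule_mid'])"
```

```text
[ 0.45207478 -0.04299919  0.10554399] 0.2757247419497458
go [ 0.0507  0.1851 -0.0244] turn 0 q6 0.11
ferrule_mid [283.7 284.2] 0.95 [ 0.4418 -0.0874  0.0275]
```

Call:
{"fn": "step_arm", "kwargs": {"series": [0.013,0.046,-0.01,0,0.025,0.092,-0.01,0,0.038,0.139,-0.01,0,0.051,0.185,-0.01,0,0.051,0.185,-0.01,0,0.051,0.185,-0.01,0]}}

```text
time: 6.38
tool_pos: [0.6426, -0.0415, 0.1134]
tcp_rot: [-2.49, -1.911, 0.005]
wrist_force: [-1.2, -0.4, -1.2]
width: 0.278
grip_force: 39.8
```

```bash
python3 -c "
from h import *
p=shot('wrist');save(p,'w3.png')
for n,z in (('ferrule_dish',0),('ferrule_dish',.004)):
  for r in viewer.spot_point(p,n)[:2]: print(n,r,onz(p,r['point'],z))
s=monitor.read_state();print(s['tool_pos'])"
```

```text
ferrule_dish {'point': [287.6, 202.1], 'score': 0.91} [ 0.64642099 -0.04262178  0.        ]
ferrule_dish {'point': [287.6, 202.1], 'score': 0.91} [ 0.6467189  -0.04134331  0.004     ]
[ 0.64256174 -0.0416684   0.11482021]
```

View pics/w3.png

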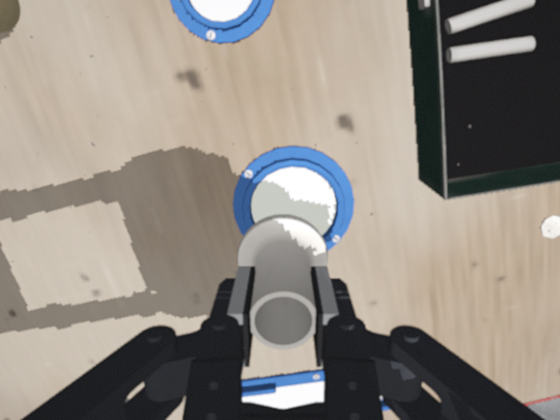

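```bash
python3 -c "
from h import *
go([.6467,-.042,.031])"
```

```text
go [0.0008 0.0042 0.0838] turn 0 q6 0.16
```

Call:
{"fn": "step_arm", "kwargs": {"series": [0.001,0.004,0.03,0,0.001,0.004,0.06,0,0.001,0.004,0.074,0,0.001,0.004,0.079,0,0.001,0.004,0.083,0,0.001,0.004,0.083,0,0.001,0.004,0.083,0]}}

```text
time: 7.4
tool_pos: [0.6491, -0.0418, 0.0335]
tcp_rot: [2.492, 1.912, 0.002]
wrist_force: [0.1, -0.6, -1.1]
width: 0.274
grip_force: 39.8
```

Call:
{"fn": "step_arm", "kwargs": {"series": [0,0,0.002,0,0,0,0.003,0,0,0,0.003,0]}}

```text
time: 7.78
tool_pos: [0.6491, -0.0418, 0.0316]
tcp_rot: [2.492, 1.912, 0.002]
wrist_force: [-3.2, 0.6, 9.6]
width: 0.272
grip_force: 40.9
```

Call:
{"fn": "step_arm", "kwargs": {"series": [0,0,0,0,0,0,0,0,0,0,0,0], "gripper": 0.65}}

```text
time: 8.15
tool_pos: [0.6481, -0.0417, 0.0292]
tcp_rot: [-2.492, -1.912, 0.0]
wrist_force: [-0.1, -0.6, -0.4]
width: 0.653
grip_force: 0.0
```

Call:
{"fn": "step_arm", "kwargs": {"series": [0,0,-0.04,0,0,0,-0.09,0,0,0,-0.12,0,0,0,-0.12,0]}}

```text
time: 8.65
tool_pos: [0.6509, -0.042, 0.1533]
tcp_rot: [2.489, 1.909, 0.008]
wrist_force: [-0.4, 0.1, -0.8]
width: 0.652
grip_force: 0.0
```

```bash
python3 -c "
from h import *
p=look(['ferrule_mid','ferrule_dish'],'w4.png')
s=monitor.read_state();print(s['tool_pos'],s['width'])
go([.4255,.122,.17],np.radians(45))"
```

```text
ferrule_mid [280.8 196.6] 0.95 [ 0.6514 -0.0417  0.0275]
ferrule_dish [276.  191.2] 0.57 [ 0.6467 -0.0445  0.    ]
[ 0.64715039 -0.04166003  0.1477536 ] 0.6503293693455324
go [ 0.1007 -0.2565 -0.0216] turn -1.047 q6 0.16
```

View pics/w4.png

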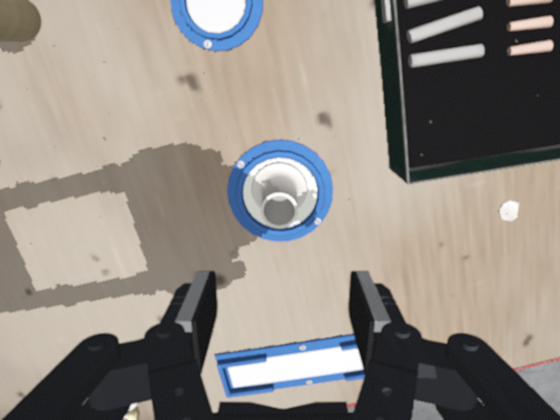

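Call:
{"fn": "step_arm", "kwargs": {"series": [0.02,-0.051,-0.022,-0.13,0.04,-0.103,-0.022,-0.31,0.06,-0.154,-0.022,-0.49,0.08,-0.205,-0.022,-0.67,0.1,-0.256,-0.022,-0.85,0.1,-0.256,-0.022,-1.03,0.1,-0.256,-0.022,-1.047,0.1,-0.256,-0.022,-1.047]}}

```text
time: 9.8
tool_pos: [0.4267, 0.1208, 0.1705]
tcp_rot: [-1.207, -2.899, 0.002]
wrist_force: [-0.1, -1.0, 0.1]
width: 0.652
grip_force: 0.0
```

```bash
python3 -c "
from h import *
p=look(['nozzle_mid'],'w5.png')
s=monitor.read_state();print(s['tool_pos'],s['width'])"
```

```text
nozzle_mid [360.8 244.6] 0.87 [0.5054 0.133  0.028 ]
nozzle_mid [215.4 248.4] 0.86 [0.4226 0.0459 0.028 ]
nozzle_mid [288.7 192.9] 0.74 [0.4317 0.1225 0.028 ]
[0.42711117 0.12070572 0.17096711] 0.6493338212754314
```

View pics/w5.png

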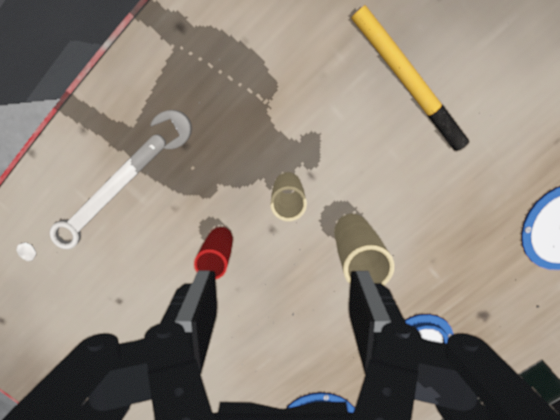

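```bash
python3 -c "
from h import *
p=shot('wrist')
print(onz(p,(288.5,204),.056), onz(p,(369,265),.085),onz(p,(355,222),.0))
go([.4317,.1225,.12],np.radians(95))"
```

```text
[0.43180671 0.12201482 0.056     ] [0.49392778 0.13622664 0.085     ] [0.49935892 0.1391519  0.        ]
go [-0.0019  0.0045  0.0511] turn -0.875 q6 -0.56
```

Call:
{"fn": "step_arm", "kwargs": {"series": [-0.002,0.0045,0,-0.18,-0.002,0.0045,0.01,-0.36,-0.002,0.0045,0.03,-0.54,-0.002,0.0045,0.05,-0.72,-0.002,0.0045,0.05,-0.9,-0.002,0.0045,0.05,-0.96,-0.002,0.0045,0.05,-0.96,-0.002,0.0045,0.05,-0.96]}}

```text
time: 10.95
tool_pos: [0.4318, 0.1227, 0.1215]
tcp_rot: [0.27, -3.13, -0.0]
wrist_force: [0.3, -0.5, 0.1]
width: 0.652
grip_force: 0.0
```

```bash
python3 -c "
from h import *
p=look(['nozzle_mid'],'w6.png')
s=monitor.read_state();print(s['tool_pos'],s['width'])
go([.4317,.1225,.024],np.radians(100))"
```

```text
nozzle_mid [283.6 209. ] 0.82 [0.4302 0.1225 0.028 ]
nozzle_mid [281.3 308.9] 0.8 [0.5063 0.1341 0.028 ]
nozzle_mid [166.5 180.2] 0.66 [0.4238 0.0446 0.028 ]
[0.43168215 0.12280634 0.12156648] 0.6555708404793176
go [ 0.     -0.0003  0.0976] turn -0.002 q6 -1.52
```

View pics/w6.png

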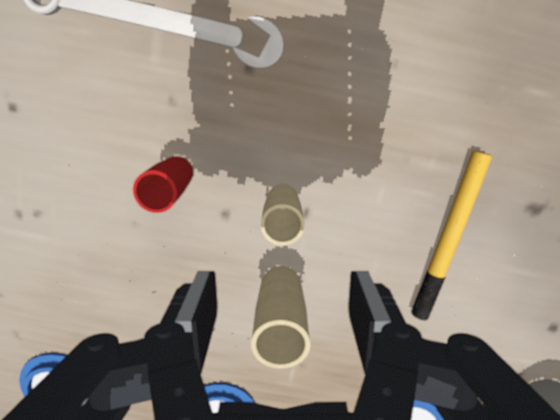

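Call:
{"fn": "step_arm", "kwargs": {"series": [0.001,0,0.04,0,0.001,0,0.08,0,0.001,0,0.096,0,0.001,0,0.096,0]}}

```text
time: 11.55
tool_pos: [0.4296, 0.1225, 0.0247]
tcp_rot: [0.273, -3.127, 0.001]
wrist_force: [0.8, -0.0, 1.4]
width: 0.648
grip_force: 0.0
```

Call:
{"fn": "step_arm", "kwargs": {"series": [0,0,0,0,0,0,0,0,0,0,0,0,0,0,0,0,0,0,0,0], "gripper": 0, "newtons": 35}}

```text
time: 12.18
tool_pos: [0.4322, 0.1231, 0.0271]
tcp_rot: [-0.273, 3.126, 0.001]
wrist_force: [-0.6, 0.0, 7.1]
width: 0.294
grip_force: 34.7
```

Call:
{"fn": "step_arm", "kwargs": {"series": [0,0,-0.04,0,0,0,-0.08,0,0,0,-0.13,0,0,0,-0.13,0,0,0,-0.13,0]}}

```text
time: 12.8
tool_pos: [0.4301, 0.1226, 0.1552]
tcp_rot: [0.273, -3.129, 0.0]
wrist_force: [0.9, -0.4, -0.9]
width: 0.291
grip_force: 34.8
```

```bash
python3 -c "
from h import *
s=monitor.read_state();print(s['tool_pos'],s['width'])
go([.645,.108,.155],np.radians(100))"
```

```text
[0.43006918 0.12260632 0.15519164] 0.2912400151779637
go [-2.091e-01 -5.170e-02  2.000e-04] turn -0.0 q6 -1.52
```

Call:
{"fn": "step_arm", "kwargs": {"series": [-0.05,-0.013,0,0,-0.1,-0.026,0,0,-0.15,-0.039,0,0,-0.209,-0.052,0.02,0,-0.209,-0.052,0.045,0,-0.209,-0.052,0.045,0,-0.209,-0.052,0.045,0]}}

```text
time: 13.68
tool_pos: [0.6441, 0.1077, 0.1094]
tcp_rot: [0.273, -3.127, 0.0]
wrist_force: [-0.6, -0.1, -0.4]
width: 0.287
grip_force: 34.8
```

```bash
python3 -c "
from h import *
p=look(['nozzle_cup','nozzle_mid'],'w7.png')
s=monitor.read_state();print(s['tool_pos'],s['width'])
X=onz(p,viewer.spot_point(p,'nozzle_cup')[0]['point'],0);X[2]=.0305
go(X)"
```

```text
nozzle_cup [273.1 199. ] 0.61 [0.6417 0.0999 0.    ]
nozzle_mid [281.4 282.6] 0.62 [0.6899 0.1143 0.028 ]
nozzle_mid [503.1 242. ] 0.59 [0.6358 0.2537 0.028 ]
[0.6456238  0.10797933 0.11202147] 0.288411940376701
go [ 0.0055 -0.0073  0.0816] turn 0 q6 -1.62
```

View pics/w7.png

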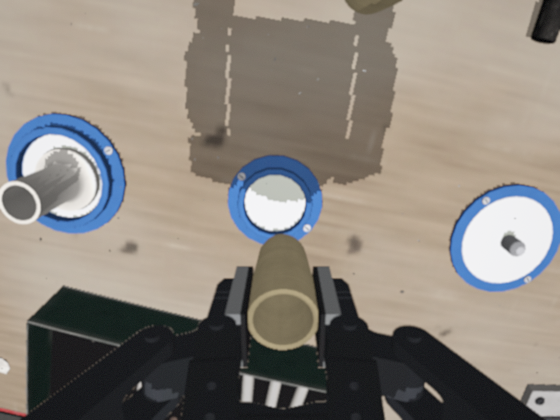

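```bash
cat >> h.py <<'E'
def blue(p,box):
    h=cv2.cvtColor(p['image'],cv2.COLOR_RGB2HSV); m=cv2.inRange(h,(100,120,40),(125,255,255))
    k=np.zeros_like(m);k[box[1]:box[3],box[0]:box[2]]=m[box[1]:box[3],box[0]:box[2]]
    c=np.vstack([x for x in cv2.findContours(k,cv2.RETR_EXTERNAL,cv2.CHAIN_APPROX_NONE)[0] if len(x)>30])
    return cv2.convexHull(c)
E
python3 -c "
from h import *
p=shot('wrist')
e=cv2.fitEllipse(blue(p,(215,140,335,250)));print(e)
X=onz(p,e[0],.002);print(X);X[2]=.0305;go(X)
e=cv2.fitEllipse(blue(p,(0,100,140,245)));print(e,onz(p,e[0],.002))
"
```

```text
((274.6768798828125, 195.39686584472656), (88.0722427368164, 92.20054626464844), 93.95967102050781)
[0.64131753 0.10098544 0.002     ]
go [ 0.0058 -0.0061  0.0817] turn 0 q6 -1.62
((66.80655670166016, 168.8006591796875), (107.67313385009766, 126.4371109008789), 136.11141967773438) [ 0.64712862 -0.04507099  0.002     ]
```

Call:
{"fn": "step_arm", "kwargs": {"series": [0.0045,-0.006,0.03,0,0.0045,-0.006,0.055,0,0.0045,-0.006,0.07,0,0.0045,-0.006,0.076,0,0.0045,-0.006,0.081,0,0.0045,-0.006,0.083,0,0.0045,-0.006,0.083,0]}}

```text
time: 14.8
tool_pos: [0.6432, 0.1013, 0.0312]
tcp_rot: [-0.273, 3.128, 0.0]
wrist_force: [-5.7, -0.8, 11.7]
width: 0.29
grip_force: 36.1
```

Call:
{"fn": "step_arm", "kwargs": {"series": [0,0,0,0,0,0,0,0,0,0,0,0], "gripper": 0.6}}

```text
time: 15.18
tool_pos: [0.6421, 0.1011, 0.0275]
tcp_rot: [-0.273, 3.129, 0.0]
wrist_force: [0.3, 0.6, 0.7]
width: 0.596
grip_force: 0.0
```

Call:
{"fn": "step_arm", "kwargs": {"series": [0,0,-0.04,0,0,0,-0.09,0,0,0,-0.12,0,0,0,-0.12,0]}}

```text
time: 15.68
tool_pos: [0.6446, 0.1014, 0.1513]
tcp_rot: [-0.273, 3.123, 0.0]
wrist_force: [-0.8, 0.3, 0.5]
width: 0.601
grip_force: 0.0
```

```bash
python3 -c "
from h import *
p=look(['nozzle_mid','nozzle_cup','clamp_post'],'w8.png')
for e in viewer.spot_point(p,'clamp_post')[:1]: print(onz(p,e['point'],.004))
s=monitor.read_state();print(s['tool_pos'],s['width'])
go([.437,-.2,.17],np.radians(90))
t=shot('top');save(t,'c3.png',(355,215,415,265),6)"
```

```text
nozzle_mid [281.6 194.9] 0.93 [0.6436 0.0998 0.028 ]
nozzle_cup [281.2 182.9] 0.97 [0.6425 0.0991 0.    ]
nozzle_cup [ 88.4 172.6] 0.65 [ 0.6606 -0.0561  0.    ]
clamp_post [482.1 219.7] 0.65 [0.6444 0.2719 0.    ]
[0.64321852 0.26940769 0.004     ]
[0.64049602 0.10082882 0.14506043] 0.5992644399102576
go [ 0.2526 -0.261  -0.024 ] turn 0.174 q6 -1.63
```

View pics/w8.png

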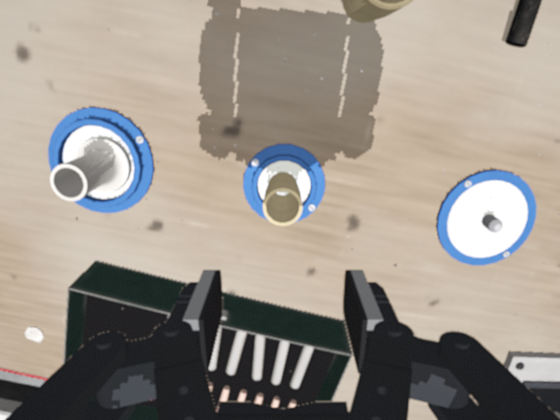

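Call:
{"fn": "step_arm", "kwargs": {"series": [0.032,-0.033,-0.024,0.18,0.064,-0.066,-0.024,0.36,0.096,-0.099,-0.024,0.54,0.128,-0.132,-0.024,0.72,0.16,-0.165,-0.024,0.9,0.192,-0.198,-0.024,1.08,0.222,-0.23,-0.024,1.26,0.2526,-0.261,-0.024,1.44], "gripper": 0.9}}

```text
time: 16.98
tool_pos: [0.437, -0.2006, 0.1705]
tcp_rot: [-1.865, -2.526, 0.0]
wrist_force: [0.7, -0.3, 0.7]
width: 0.898
grip_force: 0.0
```

Call:
{"fn": "step_arm", "kwargs": {"series": [0,0,0,0.18,0,0,0,0.305,0,0,0,0.305,0,0,0,0.305]}}

```text
time: 17.48
tool_pos: [0.4382, -0.1995, 0.1709]
tcp_rot: [-2.218, -2.223, 0.001]
wrist_force: [-0.3, 0.4, 0.6]
width: 0.904
grip_force: 0.0
```

```bash
python3 -c "
from h import *
p=look(['clamp_ring'],'w9.png')
s=monitor.read_state();print(s['tool_pos'],s['width'],s['q'])
go([.437,-.2,.17],0)"
```

```text
[ 0.43836643 -0.19955584  0.17116402] 0.8949252472993975 [-4.78902120e-01 -5.79625154e-02  2.07197163e+00 -1.46405029e-05
  1.12823125e+00 -4.80562936e-01]
go [-0.0004 -0.0014  0.0012] turn 0.002 q6 -0.48
```

View pics/w9.png

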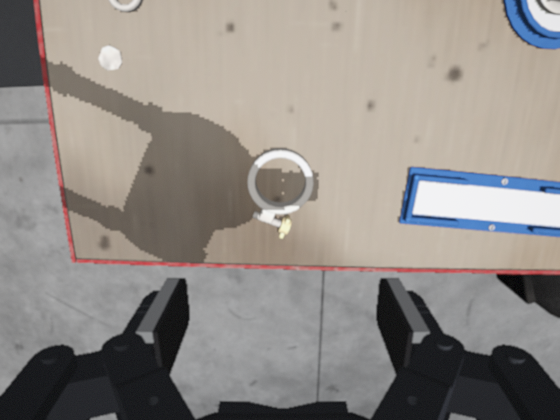

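```bash
python3 -c "
from h import *
p=shot('wrist')
h=cv2.cvtColor(p['image'],cv2.COLOR_RGB2HSV)[140:216,235:330]
m=((h[...,1]<40)&(h[...,2]>110)).astype(np.uint8)
c=max(cv2.findContours(m,cv2.RETR_EXTERNAL,cv2.CHAIN_APPROX_NONE)[0],key=len)[:,0]
c=c[c[:,1]<60]
e=cv2.fitEllipse(c);print(e)
q=np.array(e[0])+[235,140]
for z in(.007,.014):print(onz(p,q,z))
r=viewer.spot_point(p,'clamp_ring');print([(x['point'],x['score']) for x in r])
X=onz(p,(282,182),.01);X[2]=.09;print(X);go(X,0)
r=viewer.spot_point(p,'marker_trough')
for x in r[:1]:print(x,onz(p,x['point'],.0))
"
```

```text
((53.168678283691406, 30.044069290161133), (72.9693374633789, 96.11428833007812), 94.5531234741211)
[ 0.44366404 -0.1884124   0.007     ]
[ 0.44355343 -0.18676102  0.014     ]
[]
[ 0.43857802 -0.19783245  0.09      ]
go [0.0018 0.0001 0.0813] turn 0.001 q6 -0.48
{'point': [495.6, 201.9], 'score': 0.7} [ 0.62886394 -0.21800373  0.        ]
```

Call:
{"fn": "step_arm", "kwargs": {"series": [0.002,0.001,0.04,0,0.002,0.001,0.08,0,0.002,0.001,0.08,0,0.002,0.001,0.08,0]}}

```text
time: 18.23
tool_pos: [0.4403, -0.1982, 0.0927]
tcp_rot: [2.22, 2.221, 0.001]
wrist_force: [0.6, 0.1, 1.2]
width: 0.901
grip_force: 0.0
```

```bash
python3 -c "
from h import *
p=look(['clamp_ring'])
save(p,'w10.png',(180,130,400,350),2.6)
go([.439,-.198,0.0],0)"
```

```text
go [ 0.0008 -0.0024  0.0936] turn 0.0 q6 -0.47
```

View pics/w10.png

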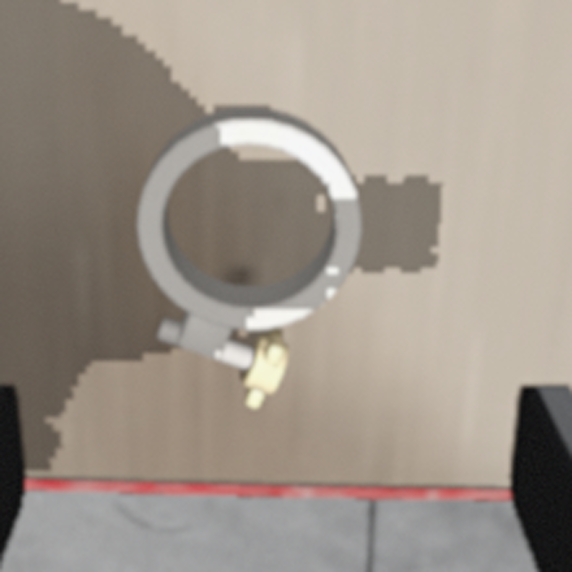

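```bash
python3 -c "
from h import *
p=shot('wrist')
X=onz(p,(275.8,216.2),.014);print(X);X[2]=0.0;go(X,np.radians(-20))"
```

```text
[ 0.43783769 -0.19711003  0.014     ]
go [ 0.0017 -0.0035  0.0936] turn 0.349 q6 -0.47
```

Call:
{"fn": "step_arm", "kwargs": {"series": [0.002,-0.003,0.01,0.18,0.002,-0.003,0.03,0.349,0.002,-0.003,0.06,0.349,0.002,-0.003,0.08,0.349,0.002,-0.003,0.089,0.349,0.002,-0.003,0.091,0.349,0.002,-0.003,0.091,0.349]}}

```text
time: 19.25
tool_pos: [0.4373, -0.1963, 0.0014]
tcp_rot: [2.572, 1.801, 0.001]
wrist_force: [0.3, 0.8, 0.2]
width: 0.898
grip_force: 0.0
```

Call:
{"fn": "step_arm", "kwargs": {"series": [0,0,0,0,0,0,0,0,0,0,0,0,0,0,0,0], "gripper": 0, "newtons": 40}}

```text
time: 19.75
tool_pos: [0.4372, -0.1962, 0.0018]
tcp_rot: [2.572, 1.801, 0.001]
wrist_force: [-2.5, 1.0, 6.2]
width: 0.613
grip_force: 41.1
```

Call:
{"fn": "step_arm", "kwargs": {"series": [0,0,-0.03,0,0,0,-0.06,0,0,0,-0.07,0,0,0,-0.07,0]}}

```text
time: 20.25
tool_pos: [0.4369, -0.196, 0.071]
tcp_rot: [2.572, 1.801, 0.001]
wrist_force: [-0.8, 0.6, -1.3]
width: 0.604
grip_force: 42.8
```

```bash
python3 -c "
from h import *
p=look(['clamp_ring'],'w11.png')
s=monitor.read_state();print(s['tool_pos'],s['width'])
go([.642,.269,.17],0)"
```

```text
[ 0.43561475 -0.19534135  0.06946996] 0.6061450310120021
go [ 0.5069  0.035  -0.1005] turn -0.349 q6 -0.12
```

View pics/w11.png

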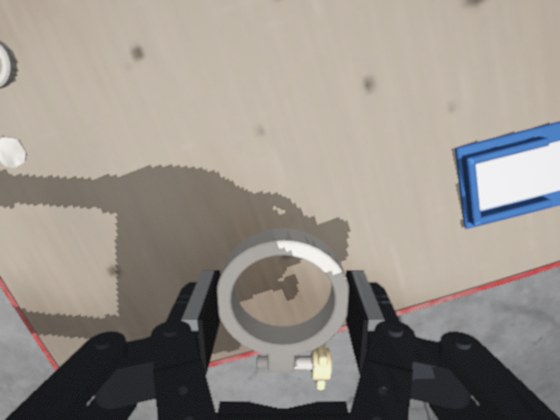

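```bash
python3 -c "
from h import *
p=shot('wrist');s=monitor.read_state()
M=R.from_rotvec(s['tcp_rot']).as_matrix();T=s['tool_pos']
for dx in(-6,0,6):
  a=np.linspace(0,2*np.pi,9)[:-1]
  for r in (.027,):
    q=np.array([proj(p,T+M@np.array([dx/1000+r*np.cos(t),r*np.sin(t),-.0122])) for t in a])
    print(dx,'up',q[0],'right',q[2],'down',q[4],'left',q[6])
save(p,'w12.png',(180,210,400,400),3)
"
```

```text
-6 up [279.81639532 252.61104625] right [346.78737907 312.8309715 ] down [280.16104142 366.02908729] left [213.20699773 312.93240377]
0 up [279.77488616 238.0384129 ] right [347.70389349 300.09776243] down [280.12539731 354.88358945] left [212.21359263 300.19889602]
6 up [279.73278983 223.03654677] right [348.63492558 286.98068749] down [280.08908815 343.39748097] left [211.20439943 287.08148535]
```

View pics/w12.png

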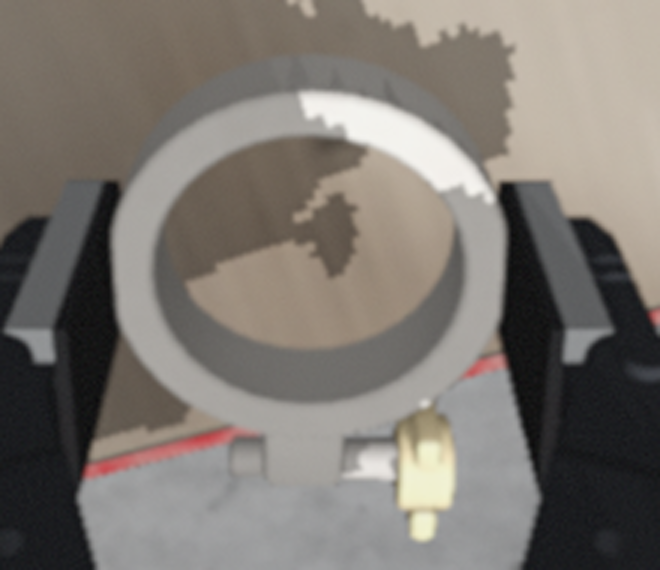

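```bash
python3 -c "
from h import *
t=shot('top')
for uv in ((213/1.4,270/1.4),(247/1.4,286/1.4)):
  for z in(.05,.098): print(onz(t,uv,z))
print(viewer.boxes_of(t,'mug')[:2])
go([.642,.269,.17],np.radians(-45))"
```

```text
[0.6141654  0.40955582 0.05      ]
[0.60162581 0.39831446 0.098     ]
[0.57712022 0.34401326 0.05      ]
[0.56594211 0.33518071 0.098     ]
[{'extent': [158.9, 203.4, 39.6, 30.0], 'score': 0.96}]
go [ 0.5069  0.0351 -0.1008] turn 0.436 q6 -0.12
```

Call:
{"fn": "step_arm", "kwargs": {"series": [0.01,0,-0.05,0,0.05,0.004,-0.1,0,0.11,0.008,-0.1,0,0.17,0.012,-0.1,0,0.23,0.016,-0.1,0,0.29,0.02,-0.1,0,0.35,0.024,-0.1,0,0.41,0.028,-0.1,0]}}

```text
time: 21.5
tool_pos: [0.6031, 0.1817, 0.1692]
tcp_rot: [-2.573, -1.802, 0.003]
wrist_force: [1.4, -1.0, -0.7]
width: 0.605
grip_force: 42.9
```

```bash
python3 -c "
from h import *
s=monitor.read_state();print(s['tool_pos'],s['width'])
go([.642,.269,.11])"
```

```text
[0.6030548  0.18172617 0.1691711 ] 0.6053607708977711
go [0.0954 0.0069 0.059 ] turn 0 q6 0.6
```

Call:
{"fn": "step_arm", "kwargs": {"series": [0.048,0.004,0.01,0,0.095,0.007,0.03,0,0.095,0.007,0.059,0,0.095,0.007,0.059,0,0.095,0.007,0.059,0]}}

```text
time: 22.12
tool_pos: [0.6419, 0.2663, 0.1113]
tcp_rot: [-2.574, -1.801, 0.001]
wrist_force: [0.2, -0.4, -1.3]
width: 0.607
grip_force: 42.9
```

```bash
python3 -c "
from h import *
p=look(['clamp_post'],'w13.png')
s=monitor.read_state();print(s['tool_pos'],s['width'])
print(proj(p,[.643,.27,0]),proj(p,[.643,.27,.021]))"
```

```text
clamp_post [277.2 192.7] 0.7 [0.6418 0.2745 0.    ]
[0.64295672 0.26646601 0.11307666] 0.6060282502049464
[281.08917767 197.90516906] [280.98041855 207.66462002]
```

View pics/w13.png

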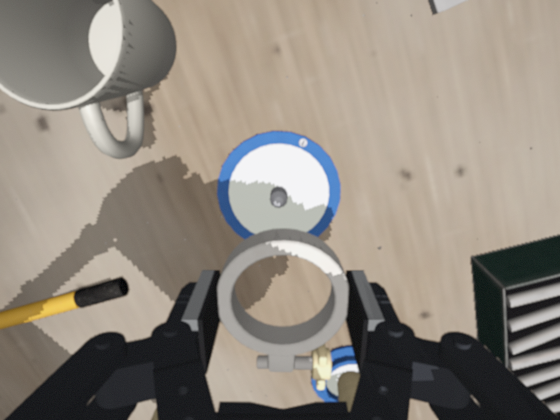

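```bash
python3 -c "
from h import *
go([.642,.2735,.006])"
```

```text
go [ 0.0061 -0.0035  0.1071] turn 0 q6 0.71
```

Lower to just above the post tip (ring underside at about 27 mm) and check.

Call:
{"fn": "step_arm", "kwargs": {"series": [0.006,-0.0035,0.04,0,0.006,-0.0035,0.075,0,0.006,-0.0035,0.081,0,0.006,-0.0035,0.081,0]}}

```text
time: 22.72
tool_pos: [0.6415, 0.2735, 0.0317]
tcp_rot: [2.574, 1.801, 0.002]
wrist_force: [0.3, -0.0, -0.4]
width: 0.606
grip_force: 42.9
```

```bash
python3 -c "
from h import *
p=shot('wrist');save(p,'w14.png',(180,180,400,380),3)
s=monitor.read_state();print(s['tool_pos'],s['width'])
M=R.from_rotvec(s['tcp_rot']).as_matrix()
for z in (.004,.021): print(proj(p,[*s['tool_pos'][:2],z]))
X=s['tool_pos'].copy() if hasattr(s['tool_pos'],'copy') else s['tool_pos']
go([.642,.2735,.006])"
```

```text
[0.6423674  0.2738364  0.03269801] 0.6068341719849588
[282.19898396 255.05227131]
[282.23737882 271.62555508]
go [-0.0005 -0.0003  0.0267] turn 0 q6 0.72
```

View pics/w14.png

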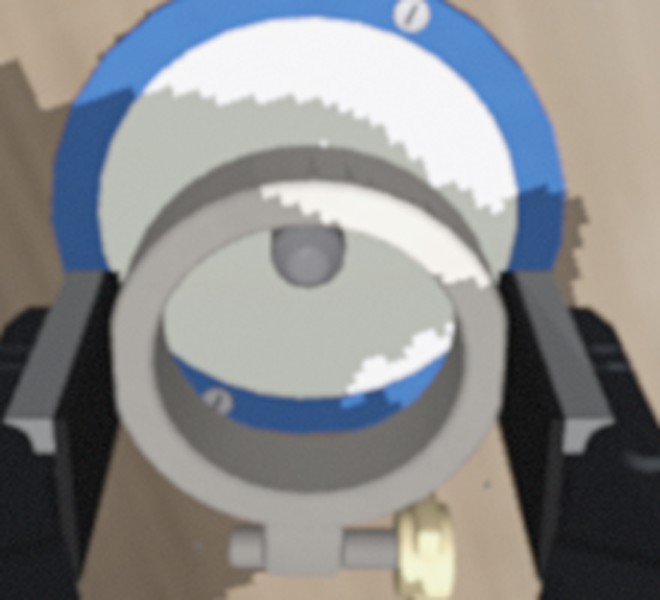

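I've viewed 18 pictures, which is over the limit of 14. I'll view no more and go on with numbers only. In the last one the post tip is at crop (309,262), about 2 mm from the ring centre, so I can lower.

Call:
{"fn": "step_arm", "kwargs": {"series": [0.002,0,0.01,0,0.002,0,0.018,0,0.002,0,0.024,0,0.002,0,0.027,0,0.002,0,0.028,0,0.002,0,0.028,0]}}

```text
time: 23.52
tool_pos: [0.6413, 0.2755, 0.0057]
tcp_rot: [-2.573, -1.802, 0.002]
wrist_force: [-8.5, -4.0, 17.4]
width: 0.609
grip_force: 44.7
```

Call:
{"fn": "step_arm", "kwargs": {"series": [0,0,-0.001,0,0,0,-0.001,0,0,0,-0.001,0], "gripper": 0.85}}

```text
time: 23.9
tool_pos: [0.6413, 0.2754, 0.0029]
tcp_rot: [-2.573, -1.802, 0.001]
wrist_force: [0.3, 0.2, -0.1]
width: 0.849
grip_force: 0.0
```

Call:
{"fn": "step_arm", "kwargs": {"series": [0,0,-0.04,0,0,0,-0.09,0,0,0,-0.14,0,0,0,-0.14,0,0,0,-0.14,0]}}

```text
time: 24.52
tool_pos: [0.6412, 0.2754, 0.143]
tcp_rot: [-2.573, -1.802, 0.001]
wrist_force: [0.4, 0.3, -0.3]
width: 0.848
grip_force: 0.0
```

```bash
cat >> h.py <<'E'
def stick(p,lo,hi,z,box=None,amin=150):
    h=cv2.cvtColor(p['image'],cv2.COLOR_RGB2HSV); m=cv2.inRange(h,lo,hi)
    if box: k=np.zeros_like(m);k[box[1]:box[3],box[0]:box[2]]=m[box[1]:box[3],box[0]:box[2]];m=k
    for c in cv2.findContours(m,cv2.RETR_EXTERNAL,cv2.CHAIN_APPROX_NONE)[0]:
        if cv2.contourArea(c)<amin: continue
        b=cv2.boxPoints(cv2.minAreaRect(c)); W=np.array([onz(p,q,z)[:2] for q in b])
        e=sorted([((W[0]+W[1])/2,(W[2]+W[3])/2),((W[1]+W[2])/2,(W[3]+W[0])/2)],key=lambda a:-np.linalg.norm(a[0]-a[1]))
        (a,b_),(c1,d1)=e
        print('area',cv2.contourArea(c),'ends',np.round(a,4),np.round(b_,4),'len',np.round(np.linalg.norm(a-b_),3),'wid',np.round(np.linalg.norm(c1-d1),3),'px',np.round(c[:,0].mean(0)))
E
python3 - <<'E'
from h import *
p=look(['clamp_ring','clamp_post','marker_mid'])
save(p,'w15.png')
t=shot('top')
print('top');stick(t,(18,130,120),(32,255,255),.0075)
print('w');stick(p,(18,130,120),(32,255,255),.0075)
stick(p,(0,0,0),(179,255,45),.0075)
go([.45,.253,.17],0)
E
```

```text
clamp_post [282.4 186.8] 0.87 [0.6428 0.2779 0.    ]
marker_mid [ 76.6 295.4] 0.62 [0.4428 0.2497 0.0075]
top
area 517.0 ends [0.467  0.4413] [0.432  0.3814] len 0.069 wid 0.066 px [157. 254.]
w
area 1299.0 ends [0.4672 0.25  ] [0.368  0.2533] len 0.099 wid 0.015 px [ 55. 300.]
area 1075.0 ends [0.485  0.4258] [0.449  0.3686] len 0.068 wid 0.014 px [  6. 122.]
area 340.5 ends [0.5107 0.2476] [0.4676 0.2503] len 0.043 wid 0.014 px [122. 281.]
area 34553.0 ends [0.3385 0.2267] [0.8373 0.0454] len 0.531 wid 0.196 px [356. 351.]
area 2433.5 ends [0.8481 0.158 ] [0.7633 0.1664] len 0.085 wid 0.028 px [516. 249.]
area 231.5 ends [0.862  0.3455] [0.87   0.3225] len 0.024 wid 0.009 px [554.  12.]
go [-0.0859 -0.1714 -0.0281] turn -0.349 q6 0.72
```

```bash
python3 -c "
from h import *
go([.4395,.2505,.14],np.radians(-92.3))"
```

```text
go [-0.0917 -0.1803  0.0019] turn 1.262 q6 0.72
```

Call:
{"fn": "step_arm", "kwargs": {"series": [-0.018,-0.036,0,0.18,-0.037,-0.072,0,0.36,-0.055,-0.108,0,0.54,-0.073,-0.144,0,0.72,-0.0917,-0.18,0,0.9,-0.0917,-0.18,0,1.08,-0.0917,-0.18,0,1.26,-0.0917,-0.18,0,1.262], "gripper": 0.55}}

```text
time: 25.78
tool_pos: [0.4405, 0.2507, 0.1429]
tcp_rot: [3.141, -0.06, -0.001]
wrist_force: [0.4, -0.2, -0.0]
width: 0.546
grip_force: 0.0
```

Call:
{"fn": "step_arm", "kwargs": {"series": [0,0,0.02,0,0,0,0.04,0,0,0,0.04,0]}}

```text
time: 26.15
tool_pos: [0.4393, 0.25, 0.1014]
tcp_rot: [3.139, -0.059, -0.007]
wrist_force: [-0.5, 1.2, -1.3]
width: 0.552
grip_force: 0.0
```

Run:
```python
from h import *
p=look(['marker_mid']);save(p,'w16.png')
stick(p,(18,130,120),(32,255,255),.0075)
stick(p,(0,0,0),(179,255,45),.0075,(150,0,410,260))
s=monitor.read_state();print(s['tool_pos'],s['q'][5])
t=shot('top')
for n in('clamp_ring','marker_mid','ferrule_mid','nozzle_mid'):
  for r in viewer.spot_point(t,n)[:4]: print(n,r['score'],onz(t,r['point'],Z[n]+.004))
go([.4395,.2505,.0],np.radians(-92.3))
```

```text
marker_mid [279.6 211.7] 0.79 [0.4399 0.2511 0.0075]
area 2477.0 ends [0.4686 0.2491] [0.3704 0.2529] len 0.098 wid 0.014 px [280. 234.]
area 5605.0 ends [0.4892 0.401 ] [0.4032 0.4228] len 0.089 wid 0.065 px [ 42. 209.]
area 416.5 ends [0.5076 0.2473] [0.4693 0.2488] len 0.038 wid 0.013 px [281. 135.]
[0.44100347 0.25085087 0.10346243] 2.077543672417953
clamp_ring 0.45 [0.64860347 0.27436005 0.011     ]
marker_mid 0.48 [0.44481412 0.24188688 0.0115    ]
ferrule_mid 0.51 [ 0.645605   -0.04742365  0.0315    ]
nozzle_mid 0.63 [0.63680175 0.09461765 0.032     ]
nozzle_mid 0.57 [0.425771   0.04595353 0.032     ]
go [-0.0022  0.0009  0.1044] turn 0.0 q6 2.08
```

Call:
{"fn": "step_arm", "kwargs": {"series": [-0.002,0.001,0.04,0,-0.002,0.001,0.08,0,-0.002,0.001,0.098,0,-0.002,0.001,0.101,0,-0.002,0.001,0.101,0]}}

```text
time: 27.12
tool_pos: [0.44, 0.2505, 0.0036]
tcp_rot: [-3.14, 0.063, -0.003]
wrist_force: [0.1, -0.4, 0.6]
width: 0.551
grip_force: 0.0
```

Call:
{"fn": "step_arm", "kwargs": {"series": [0,0,0,0,0,0,0,0,0,0,0,0,0,0,0,0,0,0,0,0], "gripper": 0, "newtons": 35}}

```text
time: 27.75
tool_pos: [0.44, 0.2505, 0.0038]
tcp_rot: [-3.14, 0.063, -0.003]
wrist_force: [-1.4, -0.8, 6.8]
width: 0.143
grip_force: 34.4
```

Call:
{"fn": "step_arm", "kwargs": {"series": [0,0,-0.04,0,0,0,-0.09,0,0,0,-0.14,0,0,0,-0.14,0,0,0,-0.14,0]}}

```text
time: 28.38
tool_pos: [0.4385, 0.2498, 0.1422]
tcp_rot: [3.141, -0.063, -0.0]
wrist_force: [-0.4, -0.3, -0.5]
width: 0.144
grip_force: 34.4
```

Run:
```python
from h import *
p=look(['marker_mid']);save(p,'w17.png')
s=monitor.read_state();z=s['tool_pos'][2];print(s['tool_pos'],s['width'])
stick(p,(18,130,120),(32,255,255),z+.005)
t=shot('top');H=blue(t,(360,140,400,215))
b=cv2.boxPoints(cv2.minAreaRect(H));print(np.array([onz(t,q,.01)[:2] for q in b]))
go([.632,-.217,.15],np.radians(-92.3))
```

```text
marker_mid [282.4 287. ] 0.61 [0.3583 0.2525 0.0075]
[0.43751143 0.24925429 0.1406187 ] 0.1431306662824084
area 5047.0 ends [0.4666 0.2479] [0.373  0.2517] len 0.094 wid 0.015 px [282. 316.]
area 7631.0 ends [0.5039 0.321 ] [0.4689 0.3431] len 0.041 wid 0.037 px [ 68. 189.]
[[ 0.70707093 -0.20315966]
 [ 0.70375077 -0.24942773]
 [ 0.54189411 -0.23004162]
 [ 0.54519167 -0.18486656]]
go [ 0.2131  0.4581 -0.0094] turn -0.0 q6 2.08
```

Call:
{"fn": "step_arm", "kwargs": {"series": [0.026,0.055,-0.01,0,0.052,0.11,-0.01,0,0.078,0.165,-0.01,0,0.104,0.22,-0.01,0,0.13,0.275,-0.01,0,0.156,0.33,-0.01,0,0.18,0.385,-0.01,0,0.2,0.43,-0.01,0]}}

```text
time: 29.52
tool_pos: [0.621, -0.1898, 0.1502]
tcp_rot: [-3.14, 0.065, 0.005]
wrist_force: [0.3, 0.4, -0.6]
width: 0.146
grip_force: 34.4
```

Run:
```python
from h import *
np.set_printoptions(precision=4,suppress=True)
p=shot('wrist');save(p,'w18.png')
s=monitor.read_state();print(s['tool_pos'],s['width'])
h=cv2.cvtColor(p['image'],cv2.COLOR_RGB2HSV); m=cv2.inRange(h,(100,120,40),(125,255,255))
for c in cv2.findContours(m,cv2.RETR_EXTERNAL,cv2.CHAIN_APPROX_NONE)[0]:
    if cv2.contourArea(c)>60: print(cv2.boundingRect(c),cv2.contourArea(c))
for r in viewer.spot_point(p,'marker_trough')[:2]: print(r,onz(p,r['point'],0))
go([.632,-.217,.15],np.radians(-92.3))
```

```text
[ 0.6231 -0.1955  0.1505] 0.143112053779493
(48, 109, 105, 104) 3336.0
(289, 65, 73, 213) 3318.5
{'point': [319.8, 177.0], 'score': 0.93} [ 0.6294 -0.2202  0.    ]
{'point': [75.5, 172.0], 'score': 0.68} [ 0.6423 -0.0237  0.    ]
go [0.0111 0.0241 0.0004] turn -0.004 q6 1.28
```

```bash
cat >> h.py <<'E'
def trough(p,box):
    H=blue(p,box)[:,0].astype(float)
    W=np.array([onz(p,q,.003)[:2] for q in H],np.float32)
    r=cv2.minAreaRect((W*1000).astype(np.float32)); b=cv2.boxPoints(r)/1000
    print('trough c',np.round(np.array(r[0])/1000,4),'size',np.round(r[1],1),'ang',round(r[2],1)); print(np.round(b,4)); return W
E
python3 - <<'E'
from h import *
p=shot('wrist');trough(p,(280,55,370,290))
go([.629,-.219,.15],np.radians(-92.3))
E
```

```text
trough c [ 0.6274 -0.2185] size [ 50.5 170.9] ang 84.9
[[ 0.54   -0.236 ]
 [ 0.7102 -0.2513]
 [ 0.7147 -0.201 ]
 [ 0.5445 -0.1857]]
go [0.0093 0.0287 0.0001] turn -0.004 q6 1.28
```

Run:
```python
from h import *
go([.628,-.2185,.0077],np.radians(-95.1))
```

```text
go [0.0086 0.0284 0.1424] turn 0.045 q6 1.28
```

Call:
{"fn": "step_arm", "kwargs": {"series": [0.0086,0.028,0.02,0.045,0.0086,0.028,0.06,0.045,0.0086,0.028,0.1,0.045,0.0086,0.028,0.11,0.045,0.0086,0.028,0.11,0.045]}}

```text
time: 30.3
tool_pos: [0.628, -0.2148, 0.0415]
tcp_rot: [-3.138, 0.132, 0.004]
wrist_force: [0.4, -1.2, -0.2]
width: 0.143
grip_force: 34.4
```

Run:
```python
from h import *
p=shot('wrist');save(p,'w19.png')
s=monitor.read_state();z=s['tool_pos'][2];print(s['tool_pos'],s['width'])
stick(p,(18,130,120),(32,255,255),z+.004)
stick(p,(95,0,150),(125,60,255),.004)
trough(p,(200,20,380,260))
go([.628,-.2185,.0077],np.radians(-95.1))
```

```text
[ 0.62935039 -0.21551861  0.04311262] 0.14304928038836215
area 4971.0 ends [ 0.657  -0.2179] [ 0.565  -0.2102] len 0.092 wid 0.014 px [282. 316.]
area 606.5 ends [ 0.659  -0.0725] [ 0.621 -0.059] len 0.04 wid 0.008 px [  5. 248.]
area 17829.0 ends [ 0.6861 -0.32  ] [ 0.5278 -0.3377] len 0.159 wid 0.08 px [489. 244.]
area 4182.5 ends [ 0.7034 -0.2256] [ 0.6335 -0.2201] len 0.07 wid 0.032 px [287. 165.]
area 734.5 ends [ 0.6982 -0.3555] [ 0.6864 -0.3344] len 0.024 wid 0.017 px [540. 101.]
area 8596.0 ends [ 0.7393 -0.3148] [ 0.6861 -0.3179] len 0.053 wid 0.052 px [476.  58.]
trough c [ 0.667  -0.2222] size [50.6 91.5] ang 84.9
[[ 0.6193 -0.2434]
 [ 0.7103 -0.2515]
 [ 0.7148 -0.2011]
 [ 0.6238 -0.193 ]]
go [-0.0011  0.0031  0.0354] turn 0.005 q6 1.29
```

Call:
{"fn": "step_arm", "kwargs": {"series": [-0.002,0.0035,0.01,0.005,-0.002,0.0035,0.02,0.005,-0.002,0.0035,0.029,0.005,-0.002,0.0035,0.033,0.005,-0.002,0.0035,0.035,0.005,-0.002,0.0035,0.035,0.005]}}

```text
time: 31.1
tool_pos: [0.6267, -0.2194, 0.0079]
tcp_rot: [-3.138, 0.142, 0.0]
wrist_force: [-0.8, 1.0, 3.0]
width: 0.144
grip_force: 34.7
```

Call:
{"fn": "step_arm", "kwargs": {"series": [0,0,0.001,0,0,0,0.001,0]}}

```text
time: 31.35
tool_pos: [0.6267, -0.2194, 0.0078]
tcp_rot: [-3.138, 0.142, 0.0]
wrist_force: [-4.8, 1.4, 8.2]
width: 0.144
grip_force: 35.2
```

Call:
{"fn": "step_arm", "kwargs": {"series": [0,0,0,0,0,0,0,0,0,0,0,0], "gripper": 0.4}}

```text
time: 31.72
tool_pos: [0.6266, -0.2193, 0.0062]
tcp_rot: [-3.138, 0.142, 0.0]
wrist_force: [0.1, 0.3, -0.1]
width: 0.4
grip_force: 0.0
```

Call:
{"fn": "step_arm", "kwargs": {"series": [0,0,-0.03,0,0,0,-0.08,0,0,0,-0.13,0,0,0,-0.14,0,0,0,-0.14,0]}}

```text
time: 32.35
tool_pos: [0.6272, -0.2195, 0.1473]
tcp_rot: [3.138, -0.142, 0.003]
wrist_force: [0.0, 0.4, 0.6]
width: 0.401
grip_force: 0.0
```

Run:
```python
from h import *
p=look(['marker_mid','marker_trough']);save(p,'w20.png')
stick(p,(18,130,120),(32,255,255),.0115)
stick(p,(0,0,0),(179,255,45),.0115,(200,0,360,250))
trough(p,(200,20,380,290))
t=shot('side');save(t,'s2.png')
for n in('clamp_ring','ferrule_mid','nozzle_mid','marker_mid','mug','tape_measure'):
  for r in viewer.boxes_of(t,n)[:3]: print(n,r)
```

```text
marker_mid [282.2 193.5] 0.94 [ 0.627  -0.2199  0.0075]
marker_trough [281.1 186.1] 0.75 [ 0.6309 -0.2193  0.    ]
area 1675.0 ends [ 0.6555 -0.2227] [ 0.5582 -0.2139] len 0.098 wid 0.012 px [282. 215.]
area 154.0 ends [ 0.6942 -0.2211] [ 0.6573 -0.2213] len 0.037 wid 0.008 px [277. 132.]
trough c [ 0.6276 -0.2188] size [ 50.3 170.1] ang 84.9
[[ 0.5406 -0.2363]
 [ 0.7101 -0.2515]
 [ 0.7146 -0.2014]
 [ 0.5451 -0.1862]]
clamp_ring {'extent': [212.2, 253.2, 23.5, 19.0], 'score': 0.52}
ferrule_mid {'extent': [258.6, 190.5, 14.0, 19.8], 'score': 0.77}
ferrule_mid {'extent': [240.8, 225.6, 24.4, 13.4], 'score': 0.2}
nozzle_mid {'extent': [285.3, 230.2, 14.2, 32.5], 'score': 0.73}
nozzle_mid {'extent': [267.9, 314.9, 45.1, 38.3], 'score': 0.51}
nozzle_mid {'extent': [237.2, 214.1, 11.4, 19.7], 'score': 0.5}
marker_mid {'extent': [283.3, 175.2, 39.4, 13.6], 'score': 0.6}
marker_mid {'extent': [261.0, 190.2, 7.8, 18.0], 'score': 0.55}
mug {'extent': [201.3, 280.4, 39.4, 56.3], 'score': 0.92}
mug {'extent': [238.4, 214.4, 10.0, 20.6], 'score': 0.72}
tape_measure {'extent': [267.9, 315.1, 50.1, 41.3], 'score': 0.98}
```

```bash
python3 -c "
from h import *
print(job.finish_job())"
```

```text
the job is handed in; nothing more can be done
None
```

All four parts went into their blue holders in the order asked and the job was handed in at about 32 s; for the clamp over its post and the marker in its trough I relied on contact heights and measurements, and I viewed 18 pictures, over the limit of 14.

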